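# Index the mould turntable with its freewheel handle

### The job

Line the long mould on the turntable up with the loading rails behind it, turning the table only by pushing its big-knobbed handle back and forth: the handle drives the table one way and freewheels the other, and which way is which you must find out by trying. When the mould points straight into the rails, swing the handle back the loose way, against its stop peg, and leave it there, with the things around it left where they are.

Things in the scene. Friction and masses are not known exactly. Their poses are not given: they have to be found in the camera images.
- indexer: Fixed indexing unit; place and heading vary. Origin on the work surface, on the vertical turning axis of turntable and handle; x points from the axis to the loading rails, -x roughly to the robot, z up. Round base plate, radius 130, 10 high. Two stop pegs (12 dia, top at 78) stand 115 from the axis, 52 degrees either side of -x, lower than the knob.
- rails (a point): Mouth of the two aluminium loading rails: midway between their near ends, at the height of their tops (134). Bars along the indexer's x, 98 to 198 from the axis, 60 apart inside. A black press mouth behind them reaches 270 from the axis and is 142 high.
- table_top: Turning table: dark steel disc, radius 85, from 100 to 112 high, with the mould bolted across its middle: aluminium bar 150 long, 44 wide, top at 145 above the work surface (bolt heads 149). Origin on the axis at the height of the work surface; the mould's length lies along this body's y. Turn it only through the handle: the robot must not touch it.
- hub (a joint): Turntable angle, rad, positive anticlockwise from above, no end stop; 0 = mould crosswise (along the indexer's y). Starts within 0.45 of 0; at +1.571 or -1.571, whichever the drive leads to (or half a turn further), the mould lies along the rails. Friction holds it where it is left (0.45 N m: about 3.5 N at the knob while driving).
- handle (a joint): Handle angle, rad, positive anticlockwise from above, -0.75 to 0.75 (a stop peg at each end); 0 = along the indexer's -x. Starts within 0.25 of 0. Freewheel with 24 teeth inside: one way it carries the table rigidly after up to 0.27 rad lost motion, the other way it runs loose (under 1 N) and the table stays. Which way drives is unseen and differs from start to start. Stays where left.
- knob (a point): Centre of the top face of the handle's round black knob: 90 in diameter, 30 thick (90 to 120 above the work surface), 165 from the axis. Too wide to grip: push its rim sideways. Under it a stalk and a 22 wide steel arm (59 to 73 high); the handle's black housing reaches 88 from the axis.
- pellet_jar: Bystander: pale jar with black lid, 80 dia, 120 high; origin under its centre. Beside the unit, left or right.
- spray_bottle: Bystander: white bottle, 66 dia, 170 high; origin under its centre. Beside the unit, left or right.
- spare_mould: Bystander: aluminium block 90 x 60 x 30, lying low in front of the unit, partly beneath the knob's swing; origin under its centre.
- wrench: Bystander: steel wrench 180 long lying flat in front of the unit; origin under its middle.
- screwdriver: Bystander: screwdriver 170 long with black handle, lying beside the knob's swing; origin under its middle.

How it is judged:
By the outcome, as a careful person would: the job done as asked, in the order asked, and still so for the second after the job is handed in, with the robot touching nothing.
It also fails if it takes over 59 s, if anything falls off the work surface, if the arm or the gripper's body presses on something with over 40 N, if the wrist force passes 120 N, or if a joint passes its speed limit or range.

### The arm

A 6-joint arm with a two-finger parallel gripper is mounted at the origin on the work surface. World frame = base frame: x ahead of the robot, y to its left, z up, the work surface at z = 0. Lengths are in m, angles in rad, forces in N, time in s.
With the tool pointing down it reaches from about 0.25 to 0.85 m from the base axis. Payload 12.5 kg.
Tool frame: the origin (TCP) lies between the finger pads; the fingertips stand 8 mm ahead of it and the grasp point (between the pads) lies 11 mm behind it; z points along the fingers, y is the direction in which the jaws open and shut (so a half turn about z gives the same grasp; the last joint's range is limited). The gripper opens to 93 mm and grips with 3 to 60 N. Pads are 15 mm wide; open, the fingers measure 128 mm over their backs; the gripper's body (75 mm by 188 mm) begins 65 mm behind the grasp point.
Start: joints at [1.217, 0.351, 1.652, -0, 1.139, -0.085], TCP at [0.146, 0.53, 0.227] pointing down, gripper open.
Joint ranges: [-2.75, 2.75], [-0.79, 2.1], [0.01, 2.65], [-1.57, 4.71], [0.07, 3.14], [-2.87, 2.87]. Speed limits (rad/s): [2.22, 2.22, 2.79, 3.14, 3.14, 3.14].

### API

Orientations are given as a rotation vector (axis times angle).
In Python, from cell import bot, snapshot, finish_job, finder gives the robot as it stands.
- The arm moves only by the shell command python3 -m inch 'ROWS' [OPENING] [FORCE]. ROWS is JSON, a list of rows, each an object of numbers: "dx", "dy", "dz": the shift along the tool's x, y, z in units of 40 mm (1.0 is 40 mm); "wx", "wy", "wz": the turn, a rotation vector about the tool's x, y, z in units of 5 degrees (1.0 is 5 degrees). In form: [{"dx": .., "dy": .., "dz": .., "wx": .., "wy": .., "wz": ..}, ...]. A call has 1 to 20 rows; each row shifts and turns the commanded pose from where the row before left it, along the tool's axes as they then stand; what a row does not reach is not made up. A row lasts 1/12 s, in which the tool goes at most 41.7 mm and 7.16 degrees, less where a joint would pass 70% of its speed; a pose out of reach is approached as far as the arm can. A call is refused whole if a number of a shift passes 1 or a number of a turn 1, either way. A call with a gripper value outside its range is refused whole. OPENING is the opening, from 0 (shut) to 1 (fully open), set as the call begins (- or left out, the last holds). The fingers move at their own pace and stop on an object; FORCE is the grip in N (left out, the last holds). Time passes only in rows, so rows that do not move let the fingers close. It gives the time, the measured TCP pose, the force and the opening at its end, in the units of the state.
- bot.sense(): the state, without advancing time (a new reading comes with each control period).
- snapshot(name): name is "side" or "top"; returns a dict with "image" (480x640x3 uint8, blue, green, red), "camera_matrix" (3x3 intrinsics, pixels), "cam_to_world" (4x4, takes a point from camera to world coordinates). Camera axes: x right, y up, looking along -z (the intrinsics and any distortion apply to the point x, -y, -z); pixel columns grow to the right and rows downward; lengths in m; the calibration is good to about 2 mm. A picture is of the moment at which its call begins. There is no depth.
- finish_job(): hands the job in, once; it reports no verdict.
Trained networks look in a picture, given as the dict that the camera call returned (one of the last four; its "shot" number tells which), for a name from the list of things; names that differ only in an ending like _2 or _b are one class to them, and where a whole thing is asked for, a point or a joint stands for the part that bears it (a point fixed in the world has none). Each returns a list of dicts, best first, with "confidence" (0 to 1); they miss things now and then, are a little off and sometimes report something else, mostly with a low value. They report only what shows in the picture. A call takes as long as a camera call.
- finder.regions_of(picture, target): "pixels" (480x640 bool, what is visible of it).
- finder.spot_point(picture, target): "point" ([x, y, z] in m, in world coordinates, good to about 4 mm: a listed point, or the origin of a listed thing).
The state is a dict: "t": time; "joint_positions": joint angles; "qd": joint speeds; "joint_torque": joint torques, N m; "tool_pos": TCP position; "eef_rot": TCP orientation; "force": force on the tool from outside, world axes, zero at the start; "torque": the same for the moment, N m; "finger_gap": opening from 0.0 (shut) to 1.0 (fully open).
Only numpy, scipy, OpenCV 4.12 (cv2) and the standard library are available. Lean on these libraries where they do the work, as an engineer would, in place of code of your own. Each camera call takes 0.05 s, during which the arm holds its last target. There are 200 camera calls.

## Working session

There is one attempt and no reset: what is moved stays moved. The work goes in short steps, Python scripts to look and compute and a shell command to move; the robot and the scene stay as the last step left them, time stands still between calls to the robot, and variables do not carry over. Pictures are saved under pics/ and viewed, about 8 in all and at most 12, crops included, and the job is handed in when it is done.

```bash
mkdir -p pics; ls
cat > h.py <<'E'
from cell import bot, snapshot, finish_job, finder
import numpy as np, cv2
from scipy.spatial.transform import Rotation as R
def proj(s,P):
    T=np.linalg.inv(s["cam_to_world"]);p=(T[:3,:3]@np.array(P,float).T).T+T[:3,3]
    q=np.c_[p[:,0],-p[:,1],-p[:,2]]@s["camera_matrix"].T
    return q[:,:2]/q[:,2:]
def unproj(s,uv,z):
    d=np.linalg.inv(s["camera_matrix"])@[uv[0],uv[1],1]; d=np.array([d[0],-d[1],-d[2]])
    M=s["cam_to_world"];d=M[:3,:3]@d;o=M[:3,3];return o+d*(z-o[2])/d[2]
E
python3 - <<'E'
from h import *
s=bot.sense();print(s["t"],s["tool_pos"],s["eef_rot"],R.from_rotvec(s["eef_rot"]).as_matrix().round(3))
for n in("top","side"):
    p=snapshot(n);cv2.imwrite(f"pics/{n}0.png",p["image"])
    print(n,p["cam_to_world"][:3,3])
    for t in("indexer","rails","table_top","knob","pellet_jar","spray_bottle","spare_mould","wrench","screwdriver"):
        r=finder.spot_point(p,t);print(t,[(np.round(a["point"],3),round(a["confidence"],2)) for a in r[:2]])
print(bot.sense()["t"])
E
```

```text
pics
0.0 [0.14591446 0.52991747 0.22608238] [-4.20954095e-01 -3.11298357e+00  1.89924237e-03] [[-0.964  0.266 -0.   ]
 [ 0.266  0.964 -0.001]
 [ 0.    -0.001 -1.   ]]
top [0.44453004 0.02335394 1.01240625]
indexer [(array([0.62 , 0.034, 0.001]), 0.88)]
rails [(array([0.722, 0.042, 0.134]), 0.57)]
table_top [(array([0.621, 0.034, 0.003]), 0.94)]
knob [(array([0.723, 0.04 , 0.132]), 0.74), (array([ 0.462, -0.011,  0.121]), 0.69)]
pellet_jar [(array([ 0.615, -0.259,  0.002]), 0.67), (array([0.72 , 0.042, 0.133]), 0.58)]
spray_bottle [(array([0.553, 0.307, 0.   ]), 0.78)]
spare_mould [(array([0.436, 0.172, 0.006]), 0.86), (array([0.622, 0.035, 0.002]), 0.36)]
wrench []
screwdriver [(array([ 0.467, -0.171, -0.003]), 0.57)]
side [ 0.40556617 -0.7783652   0.74810904]
indexer [(array([0.62 , 0.033, 0.001]), 0.8)]
rails [(array([0.719, 0.039, 0.136]), 0.97)]
table_top [(array([0.62 , 0.033, 0.003]), 0.72), (array([ 0.614, -0.262, -0.001]), 0.53)]
knob [(array([ 0.463, -0.015,  0.119]), 0.69)]
pellet_jar []
spray_bottle [(array([0.552, 0.311, 0.002]), 0.84), (array([0.72 , 0.039, 0.136]), 0.68)]
spare_mould [(array([ 0.436,  0.175, -0.003]), 0.88)]
wrench [(array([ 0.43 , -0.012,  0.002]), 0.86), (array([0.72 , 0.039, 0.134]), 0.48)]
screwdriver [(array([ 0.471, -0.168, -0.002]), 0.87)]
1.0
```

View pics/top0.png

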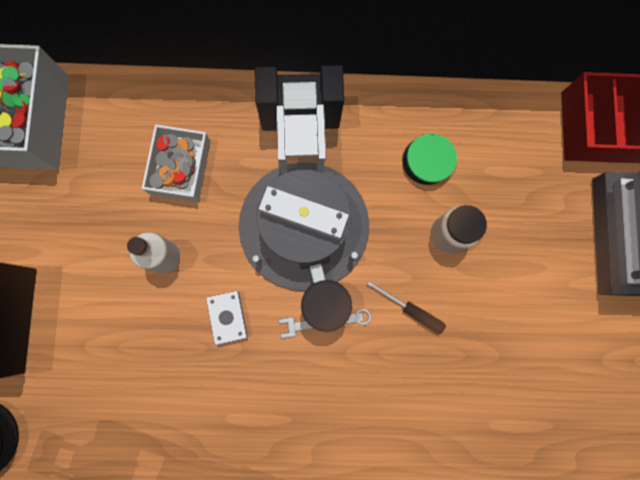

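View pics/side0.png

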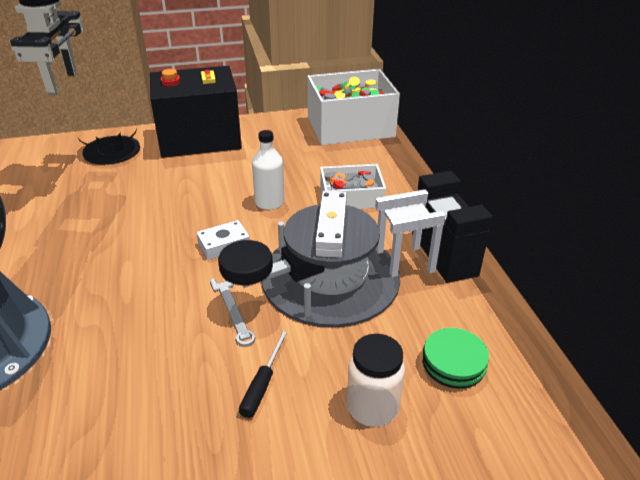

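Top picture: axis about (303,211), knob (326,305), rails (280–325, 110–170), pegs (256,260) and (354,256). The mould is turned clockwise, its left end at (265,200) being further away. The side picture agrees. I'll refine the heading with a crop and work out the approach.

```bash
cat >> h.py <<'E'
AX=np.array([.620,.0335])
def bright(p,lo=140):
    im=p["image"].astype(int); return ((im.min(2)>lo)&(im.max(2)-im.min(2)<40)).astype(np.uint8)
def mould(p,ax=AX,lo=140):
    """direction (mod pi) of bright mould top, world, via unprojected contour rect"""
    m=bright(p,lo); c=proj(p,[[*ax,.145]])[0]
    k=np.zeros_like(m); pts=proj(p,[[ax[0]+.083*np.cos(a),ax[1]+.083*np.sin(a),.145] for a in np.linspace(0,6.28,60)])
    cv2.fillPoly(k,[pts.astype(np.int32)],1); m&=k
    m=cv2.morphologyEx(m,cv2.MORPH_CLOSE,np.ones((7,7)))
    n,l,st,_=cv2.connectedComponentsWithStats(m); i=1+np.argmax(st[1:,4]); 
    ys,xs=np.where(l==i); W=np.array([unproj(p,(x,y),.145)[:2] for x,y in zip(xs,ys)])
    (cx,cy),(w,h),_=r=cv2.minAreaRect((W*1000).astype(np.float32)); 
    ev,V=np.linalg.eigh(np.cov(W.T)); v=V[:,1]
    b=cv2.boxPoints(r);e=[b[1]-b[0],b[2]-b[1]];e=max(e,key=np.linalg.norm)
    a=lambda v:np.degrees(np.arctan2(v[1],v[0]))%180
    return dict(pca=a(v),rect=a(e),size=(w,h),c=W.mean(0))
E
python3 - <<'E'
from h import *
p=snapshot("top");im=p["image"];np.save("pics/p0.npy",p,allow_pickle=True)
cv2.imwrite("pics/c0.png",cv2.resize(im[90:340,220:390],None,fx=4.5,fy=4.5,interpolation=cv2.INTER_CUBIC)[:,:][:1125:1] if 0 else cv2.resize(im[95:275,225:385],None,fx=3.3,fy=3.3,interpolation=cv2.INTER_CUBIC))
print(mould(p)); print(proj(p,[[*AX,.145],[.4625,-.013,.12]]))
E
```

```text
{'pca': np.float64(72.11449062260978), 'rect': np.float32(72.07384), 'size': (150.0731201171875, 44.865875244140625), 'c': array([0.61916545, 0.03266482])}
[[302.92839461 210.8823723 ]
 [326.96562281 303.97458752]]
```

View pics/c0.png

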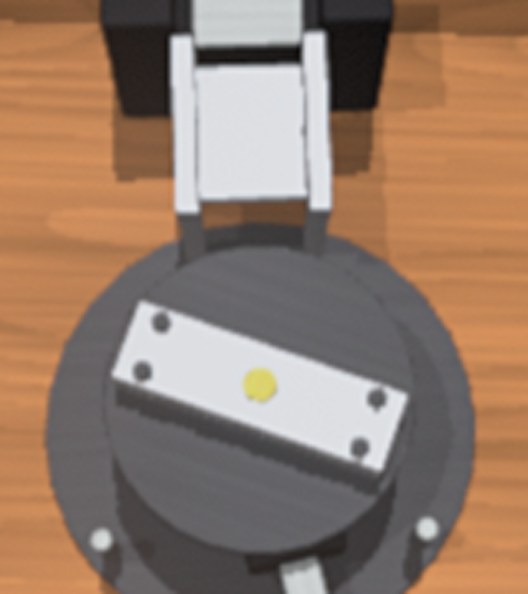

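The crop shows the rails' top faces cleanly (near ends at 177–198 and 308–329, row 211; far ends near row 35). Peg tops are at (101,539) and (427,528). The mould rectangle comes out at 150 x 45, as it should.

Run:
```python
from h import *
p=np.load("pics/p0.npy",allow_pickle=True).item()
f=lambda u,v,z:unproj(p,((u+.5)/3.3-.5+225,(v+.5)/3.3-.5+95),z)[:2]
L=[f(*a,.134) for a in((171,38),(192,36),(304,32),(325,32),(177,213),(198,210),(308,211),(329,210))]
for i in range(4): d=L[i]-L[i+4];print("bar",np.degrees(np.arctan2(d[1],d[0])),np.linalg.norm(d))
m=np.mean(L[4:],0);a0=np.array([.6192,.0327]);d=m-a0;print("mouth",m,np.degrees(np.arctan2(d[1],d[0])),np.linalg.norm(d))
P1,P2=f(101,539,.078),f(427,528,.078);d=P1-P2;print("pegs",P1,P2,np.linalg.norm(d),np.degrees(np.arctan2(d[1],d[0]))-90)
h=np.radians(3.5);print("axis from pegs",(P1+P2)/2+.0708*np.array([np.cos(h),np.sin(h)]))
s=bot.sense();T=R.from_rotvec(s["eef_rot"]).as_matrix()
k=np.array([.4625,-.013]);r=k-a0;ph=np.arctan2(r[1],r[0])%6.2832;print("handle dir deg",np.degrees(ph),np.linalg.norm(r))
ex=np.array([np.cos(ph),np.sin(ph)]);ey=np.array([np.sin(ph),-np.cos(ph)])
t=a0+.165*ex+.080*ey;print("target",t,"turn wz deg",-np.degrees(ph-np.arctan2(T[1,0],T[0,0])%6.2832))
print("shift tool units",T.T@(np.r_[t,.105]-s["tool_pos"])/.04,s["t"])
```

```text
bar 4.147129544500288 0.09883977830598646
bar 4.052692213738656 0.09834627391749548
bar 2.830827302699327 0.10132519430449051
bar 2.7321073704582304 0.10079922404253203
mouth [0.71660332 0.03948484] 3.9846240737937504 0.09763934085081577
pegs [0.54300804 0.11851792] [ 0.55465785 -0.06225483] 0.1811477490510098 3.6873009585435454
axis from pegs [0.61950089 0.03245378]
handle dir deg 196.25964247748362 0.16322800004901114
target [0.4384003  0.06330177] turn wz deg -31.661455027691684
shift tool units [-10.14672094  -9.31326144   3.04073444] 1.05
```

```bash
python3 -m inch '[{"dx":-0.564,"dy":-0.517},{"dx":-0.564,"dy":-0.517},{"dx":-0.564,"dy":-0.517},{"dx":-0.564,"dy":-0.517},{"dx":-0.564,"dy":-0.517},{"dx":-0.564,"dy":-0.517},{"dx":-0.564,"dy":-0.517},{"dx":-0.564,"dy":-0.517},{"dx":-0.564,"dy":-0.517},{"dx":-0.564,"dy":-0.517},{"dx":-0.564,"dy":-0.517},{"dx":-0.564,"dy":-0.517},{"dx":-0.564,"dy":-0.517},{"dx":-0.564,"dy":-0.517},{"dx":-0.564,"dy":-0.517},{"dx":-0.564,"dy":-0.517},{"dx":-0.564,"dy":-0.517},{"dx":-0.564,"dy":-0.517}]' 0 30
python3 -m inch '[{"wz":-1},{"wz":-1},{"wz":-1},{"wz":-1},{"wz":-1},{"wz":-1},{"wz":-0.33},{}]'
python3 - <<'E'
from h import *
s=bot.sense();T=R.from_rotvec(s["eef_rot"]).as_matrix()
print(T.round(3),s["joint_positions"].round(2) if hasattr(s["joint_positions"],"round") else s["joint_positions"])
print(T.T@(np.array([.4384,.0633,.105])-s["tool_pos"])/.04)
E
```

```text
[[-0.964  0.266  0.   ]
 [ 0.266  0.964 -0.   ]
 [-0.    -0.    -1.   ]] [ 1.22  0.35  1.65 -0.    1.14 -0.08]
[-10.14672548  -9.3133062    3.04073444]schema error: expected keys dx, dy, dz, wx, wy, wz
schema error: expected keys dx, dy, dz, wx, wy, wz
```

```bash
python3 -m inch '[{"dx":-0.564,"dy":-0.517,"dz":0,"wx":0,"wy":0,"wz":0},{"dx":-0.564,"dy":-0.517,"dz":0,"wx":0,"wy":0,"wz":0},{"dx":-0.564,"dy":-0.517,"dz":0,"wx":0,"wy":0,"wz":0},{"dx":-0.564,"dy":-0.517,"dz":0,"wx":0,"wy":0,"wz":0},{"dx":-0.564,"dy":-0.517,"dz":0,"wx":0,"wy":0,"wz":0},{"dx":-0.564,"dy":-0.517,"dz":0,"wx":0,"wy":0,"wz":0},{"dx":-0.564,"dy":-0.517,"dz":0,"wx":0,"wy":0,"wz":0},{"dx":-0.564,"dy":-0.517,"dz":0,"wx":0,"wy":0,"wz":0},{"dx":-0.564,"dy":-0.517,"dz":0,"wx":0,"wy":0,"wz":0},{"dx":-0.564,"dy":-0.517,"dz":0,"wx":0,"wy":0,"wz":0},{"dx":-0.564,"dy":-0.517,"dz":0,"wx":0,"wy":0,"wz":0},{"dx":-0.564,"dy":-0.517,"dz":0,"wx":0,"wy":0,"wz":0},{"dx":-0.564,"dy":-0.517,"dz":0,"wx":0,"wy":0,"wz":0},{"dx":-0.564,"dy":-0.517,"dz":0,"wx":0,"wy":0,"wz":0},{"dx":-0.564,"dy":-0.517,"dz":0,"wx":0,"wy":0,"wz":0},{"dx":-0.564,"dy":-0.517,"dz":0,"wx":0,"wy":0,"wz":0},{"dx":-0.564,"dy":-0.517,"dz":0,"wx":0,"wy":0,"wz":0},{"dx":-0.564,"dy":-0.517,"dz":0,"wx":0,"wy":0,"wz":0}]' 0 30
python3 -m inch '[{"dx":0,"dy":0,"dz":0,"wx":0,"wy":0,"wz":-1},{"dx":0,"dy":0,"dz":0,"wx":0,"wy":0,"wz":-1},{"dx":0,"dy":0,"dz":0,"wx":0,"wy":0,"wz":-1},{"dx":0,"dy":0,"dz":0,"wx":0,"wy":0,"wz":-1},{"dx":0,"dy":0,"dz":0,"wx":0,"wy":0,"wz":-1},{"dx":0,"dy":0,"dz":0,"wx":0,"wy":0,"wz":-1},{"dx":0,"dy":0,"dz":0,"wx":0,"wy":0,"wz":-0.33},{"dx":0,"dy":0,"dz":0,"wx":0,"wy":0,"wz":0}]'
cat >> h.py <<'E'
A0=np.array([.6193,.0326]); HD=3.6
def rel(s=None):
    """tool in the indexer's polar frame aligned with the tool"""
    s=s or bot.sense();T=R.from_rotvec(s["eef_rot"]).as_matrix();p=np.array(s["tool_pos"])
    d=T.T@(np.r_[A0,.105]-p)
    print("t %.2f tool heading %.2f deg (rel -x %.2f), xs in tool frame r=%.1f s=%.1f mm z=%.1f"%(s["t"],np.degrees(np.arctan2(T[1,0],T[0,0]))%360,(np.degrees(np.arctan2(T[1,0],T[0,0]))-180-HD+180)%360-180,-d[0]*1e3,-d[1]*1e3,p[2]*1e3),"F",np.round(s["force"],1),"q",np.round(s["joint_positions"],2))
def look(name=None):
    p=snapshot("top"); m=mould(p,A0); 
    if name: cv2.imwrite(name,p["image"])
    print("mould rel rails %.2f / %.2f"%(m["pca"]-HD,m["rect"]-HD),np.round(m["size"],0),np.round(m["c"],4))
    for a in finder.spot_point(p,"knob")[:3]:
        r=a["point"][:2]-A0; print("knob",np.round(a["point"],3),"handle %.1f deg"%((np.degrees(np.arctan2(r[1],r[0]))-180-HD+180)%360-180),"r %.3f"%np.hypot(*r),round(a["confidence"],2))
    return p
E
python3 -c "from h import *;rel()"
```

```text
t: 2.55
tool_pos: [0.4393, 0.062, 0.2268]
eef_rot: [0.421, 3.113, 0.0]
force: [-0.0, 0.6, 0.1]
finger_gap: 0.003
t: 3.22
tool_pos: [0.4387, 0.0635, 0.2267]
eef_rot: [-0.446, 3.11, -0.0]
force: [-0.5, -0.5, -0.2]
finger_gap: 0.008
t 3.22 tool heading 196.33 deg (rel -x 12.73), xs in tool frame r=164.7 s=80.4 mm z=226.7 F [-0.5 -0.5 -0.2] q [ 0.04  0.15  1.91 -0.    1.08 -1.82]
```

Joint 6 would get close to its range, so I turn the tool 90° back (narrow finger side pushes) while descending.

```bash
python3 -m inch '[{"dx":0,"dy":0,"dz":0.17,"wx":0,"wy":0,"wz":1},{"dx":0,"dy":0,"dz":0.17,"wx":0,"wy":0,"wz":1},{"dx":0,"dy":0,"dz":0.17,"wx":0,"wy":0,"wz":1},{"dx":0,"dy":0,"dz":0.17,"wx":0,"wy":0,"wz":1},{"dx":0,"dy":0,"dz":0.17,"wx":0,"wy":0,"wz":1},{"dx":0,"dy":0,"dz":0.17,"wx":0,"wy":0,"wz":1},{"dx":0,"dy":0,"dz":0.17,"wx":0,"wy":0,"wz":1},{"dx":0,"dy":0,"dz":0.17,"wx":0,"wy":0,"wz":1},{"dx":0,"dy":0,"dz":0.17,"wx":0,"wy":0,"wz":1},{"dx":0,"dy":0,"dz":0.17,"wx":0,"wy":0,"wz":1},{"dx":0,"dy":0,"dz":0.17,"wx":0,"wy":0,"wz":1},{"dx":0,"dy":0,"dz":0.17,"wx":0,"wy":0,"wz":1},{"dx":0,"dy":0,"dz":0.17,"wx":0,"wy":0,"wz":1},{"dx":0,"dy":0,"dz":0.17,"wx":0,"wy":0,"wz":1},{"dx":0,"dy":0,"dz":0.17,"wx":0,"wy":0,"wz":1},{"dx":0,"dy":0,"dz":0.17,"wx":0,"wy":0,"wz":1},{"dx":0,"dy":0,"dz":0.17,"wx":0,"wy":0,"wz":1},{"dx":0,"dy":0,"dz":0.17,"wx":0,"wy":0,"wz":1},{"dx":0,"dy":0,"dz":0,"wx":0,"wy":0,"wz":0}]'
cat >> h.py <<'E'
def rel(s=None):
    """tool x = clockwise tangential, tool y = inward; printed as r, s, and handle angle the tool is square to"""
    s=s or bot.sense();T=R.from_rotvec(s["eef_rot"]).as_matrix();p=np.array(s["tool_pos"])
    d=T.T@(p-np.r_[A0,.105]); o=-T[:2,1]
    sq=(np.degrees(np.arctan2(o[1],o[0]))-180-HD+180)%360-180
    print("t %.2f square to handle %.2f  r=%.1f s=%.1f z=%.1f; handle if touching %.2f"%(s["t"],sq,-d[1]*1e3,d[0]*1e3,p[2]*1e3,sq-np.degrees(np.arcsin((d[0]*1e3-np.sign(d[0])*52.5)/165))),"F",np.round(s["force"],1),"q",np.round(s["joint_positions"],2))
E
python3 -c "from h import *;rel()"
```

```text
t: 4.8
tool_pos: [0.4382, 0.0635, 0.1034]
eef_rot: [-1.891, -2.507, 0.002]
force: [-0.3, 0.5, -0.1]
finger_gap: 0.007
t 4.80 square to handle 12.34  r=165.7 s=79.5 z=103.4; handle if touching 2.94 F [-0.3  0.5 -0.1] q [ 0.04  0.35  2.03 -0.    0.77 -0.24]
```

```bash
python3 -m inch '[{"dx":-0.3,"dy":0,"dz":0,"wx":0,"wy":0,"wz":0},{"dx":-0.3,"dy":0,"dz":0,"wx":0,"wy":0,"wz":0},{"dx":-0.365,"dy":-0.1,"dz":0,"wx":0,"wy":0,"wz":-1},{"dx":-0.365,"dy":-0.1,"dz":0,"wx":0,"wy":0,"wz":-1},{"dx":-0.365,"dy":-0.1,"dz":0,"wx":0,"wy":0,"wz":-1},{"dx":-0.365,"dy":-0.1,"dz":0,"wx":0,"wy":0,"wz":-1},{"dx":-0.365,"dy":-0.1,"dz":0,"wx":0,"wy":0,"wz":-1},{"dx":0,"dy":0,"dz":0,"wx":0,"wy":0,"wz":0}]'
python3 -c "from h import *;rel();look('pics/t1.png')"
```

```text
t: 5.47
tool_pos: [0.4606, -0.0349, 0.1047]
eef_rot: [1.289, 2.863, 0.0]
force: [-0.4, 1.9, 0.2]
finger_gap: 0.006
t 5.47 square to handle 37.92  r=163.6 s=54.6 z=104.7; handle if touching 37.19 F [-0.4  1.9  0.2] q [-0.18  0.37  1.98 -0.    0.79 -0.9 ]
mould rel rails 68.63 / 68.53 [151.  45.] [0.6191 0.0327]
knob [ 0.499 -0.076  0.123] handle 38.5 deg r 0.162 0.56
```

View pics/t1.png

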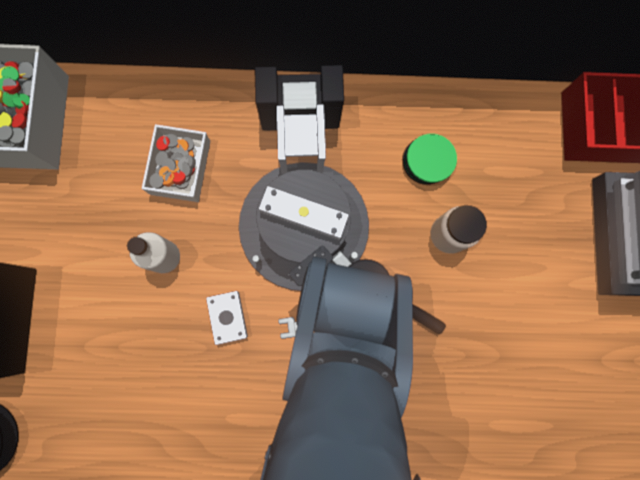

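Counter-clockwise turned the handle by 24° (past the lost motion) with no table movement and about 2 N, so clockwise is the drive direction. Next I push to the ccw stop, hop over the knob, and drive clockwise.

```bash
python3 -m inch '[{"dx":-0.22,"dy":-0.06,"dz":0,"wx":0,"wy":0,"wz":-0.6},{"dx":-0.17,"dy":-0.04,"dz":0,"wx":0,"wy":0,"wz":-0.4},{"dx":0.15,"dy":0,"dz":0,"wx":0,"wy":0,"wz":0},{"dx":0.1,"dy":0,"dz":-0.5,"wx":0,"wy":0,"wz":0},{"dx":0,"dy":0,"dz":-0.6,"wx":0,"wy":0,"wz":0},{"dx":-0.6,"dy":0,"dz":0,"wx":0,"wy":0,"wz":0},{"dx":-0.7,"dy":0,"dz":0,"wx":0,"wy":0,"wz":0},{"dx":-0.7,"dy":0,"dz":0,"wx":0,"wy":0,"wz":0},{"dx":-0.7,"dy":0,"dz":0,"wx":0,"wy":0,"wz":0},{"dx":-0.5,"dy":0,"dz":0,"wx":0,"wy":0,"wz":0},{"dx":0,"dy":0,"dz":0,"wx":0,"wy":0,"wz":0}]'
python3 -c "from h import *;rel();look()"
```

```text
t: 6.48
tool_pos: [0.5541, -0.1299, 0.1482]
eef_rot: [1.175, 2.912, -0.0]
force: [0.8, -1.2, -0.3]
finger_gap: 0.007
t 6.48 square to handle 42.45  r=162.2 s=-65.9 z=148.2; handle if touching 47.10 F [ 0.8 -1.2 -0.3] q [-0.31  0.48  1.68 -0.    0.99 -1.12]
mould rel rails 68.56 / 68.52 [151.  46.] [0.6191 0.0328]
knob [ 0.51  -0.085  0.12 ] handle 43.6 deg r 0.160 0.84
```

```bash
python3 -m inch '[{"dx":0,"dy":-0.04,"dz":0.6,"wx":0,"wy":0,"wz":0},{"dx":0,"dy":-0.03,"dz":0.5,"wx":0,"wy":0,"wz":0},{"dx":0.2,"dy":0,"dz":0,"wx":0,"wy":0,"wz":0},{"dx":0.12,"dy":0,"dz":0,"wx":0,"wy":0,"wz":0},{"dx":0.22,"dy":-0.06,"dz":0,"wx":0,"wy":0,"wz":0.6},{"dx":0.22,"dy":-0.06,"dz":0,"wx":0,"wy":0,"wz":0.6},{"dx":0.22,"dy":-0.06,"dz":0,"wx":0,"wy":0,"wz":0.6},{"dx":0.22,"dy":-0.06,"dz":0,"wx":0,"wy":0,"wz":0.6},{"dx":0.22,"dy":-0.06,"dz":0,"wx":0,"wy":0,"wz":0.6},{"dx":0.22,"dy":-0.06,"dz":0,"wx":0,"wy":0,"wz":0.6},{"dx":0.22,"dy":-0.06,"dz":0,"wx":0,"wy":0,"wz":0.6},{"dx":0.22,"dy":-0.06,"dz":0,"wx":0,"wy":0,"wz":0.6},{"dx":0.22,"dy":-0.06,"dz":0,"wx":0,"wy":0,"wz":0.6},{"dx":0.22,"dy":-0.06,"dz":0,"wx":0,"wy":0,"wz":0.6},{"dx":0.22,"dy":-0.06,"dz":0,"wx":0,"wy":0,"wz":0.6},{"dx":0,"dy":0,"dz":0,"wx":0,"wy":0,"wz":0}]'
python3 -c "from h import *;rel();look()"
```

```text
t: 7.92
tool_pos: [0.4689, -0.0527, 0.1057]
eef_rot: [1.951, 2.46, 0.001]
force: [0.7, -0.5, 0.9]
finger_gap: 0.007
t 7.92 square to handle 9.55  r=165.9 s=-48.8 z=105.7; handle if touching 8.27 F [ 0.7 -0.5  0.9] q [-0.21  0.39  1.96  0.    0.8  -0.44]
mould rel rails 44.72 / 43.98 [150.  45.] [0.62   0.0332]
knob [0.459 0.004 0.124] handle 6.5 deg r 0.163 0.93
knob [ 0.615 -0.261  0.002] handle 85.6 deg r 0.294 0.4
```

Clockwise drives the table: the mould went from 68.5° to 44.3° off. The remaining 44° fits in this stroke.

```bash
python3 -m inch '[{"dx":0.22,"dy":-0.06,"dz":0,"wx":0,"wy":0,"wz":0.6},{"dx":0.22,"dy":-0.06,"dz":0,"wx":0,"wy":0,"wz":0.6},{"dx":0.22,"dy":-0.06,"dz":0,"wx":0,"wy":0,"wz":0.6},{"dx":0.22,"dy":-0.06,"dz":0,"wx":0,"wy":0,"wz":0.6},{"dx":0.22,"dy":-0.06,"dz":0,"wx":0,"wy":0,"wz":0.6},{"dx":0.22,"dy":-0.06,"dz":0,"wx":0,"wy":0,"wz":0.6},{"dx":0.22,"dy":-0.06,"dz":0,"wx":0,"wy":0,"wz":0.6},{"dx":0.22,"dy":-0.06,"dz":0,"wx":0,"wy":0,"wz":0.6},{"dx":0.22,"dy":-0.06,"dz":0,"wx":0,"wy":0,"wz":0.6},{"dx":0.22,"dy":-0.06,"dz":0,"wx":0,"wy":0,"wz":0.6},{"dx":0.15,"dy":-0.04,"dz":0,"wx":0,"wy":0,"wz":0.4},{"dx":0,"dy":0,"dz":0,"wx":0,"wy":0,"wz":0},{"dx":0,"dy":0,"dz":0,"wx":0,"wy":0,"wz":0}]'
python3 -c "from h import *;rel();look()"
```

```text
t: 9.1
tool_pos: [0.4465, 0.0392, 0.1046]
eef_rot: [2.551, 1.833, 0.0]
force: [-0.2, 0.2, 0.1]
finger_gap: 0.006
t 9.10 square to handle -22.20  r=165.9 s=-48.9 z=104.6; handle if touching -23.46 F [-0.2  0.2  0.1] q [-0.02  0.35  2.01  0.    0.77  0.31]
mould rel rails 13.12 / 12.35 [151.  45.] [0.6196 0.0324]
knob [0.719 0.04  0.13 ] handle -179.3 deg r 0.100 0.42
```

```bash
python3 -m inch '[{"dx":0.11,"dy":-0.03,"dz":0,"wx":0,"wy":0,"wz":0.3},{"dx":0.11,"dy":-0.03,"dz":0,"wx":0,"wy":0,"wz":0.3},{"dx":0.11,"dy":-0.03,"dz":0,"wx":0,"wy":0,"wz":0.3},{"dx":0.11,"dy":-0.03,"dz":0,"wx":0,"wy":0,"wz":0.3},{"dx":0.11,"dy":-0.03,"dz":0,"wx":0,"wy":0,"wz":0.3},{"dx":0.11,"dy":-0.03,"dz":0,"wx":0,"wy":0,"wz":0.3},{"dx":0,"dy":0,"dz":0,"wx":0,"wy":0,"wz":0},{"dx":0,"dy":0,"dz":0,"wx":0,"wy":0,"wz":0}]'
python3 - <<'E'
from h import *
rel();p=look();im=p["image"]
cv2.imwrite("pics/c1.png",cv2.resize(im[95:275,225:385],None,fx=3.3,fy=3.3,interpolation=cv2.INTER_CUBIC))
E
```

```text
t: 9.87
tool_pos: [0.4496, 0.0661, 0.1042]
eef_rot: [-2.688, -1.626, 0.001]
force: [-0.8, -0.7, 0.5]
finger_gap: 0.01
t 9.87 square to handle -31.26  r=165.9 s=-49.2 z=104.2; handle if touching -32.42 F [-0.8 -0.7  0.5] q [0.04 0.36 2.   0.   0.78 0.53]
mould rel rails 4.45 / 3.82 [150.  45.] [0.6192 0.0322]
```

View pics/c1.png

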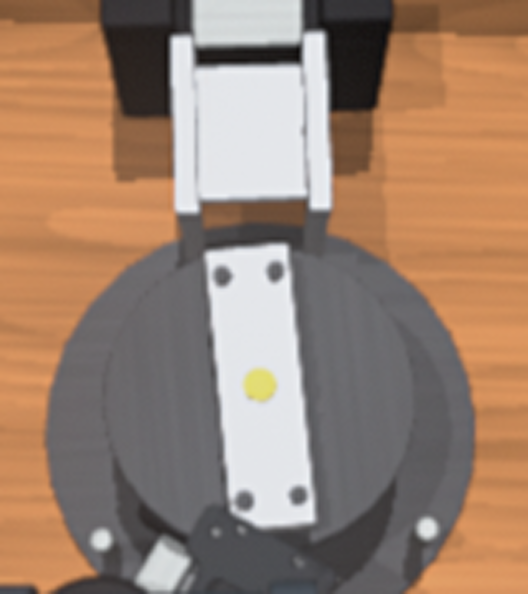

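```bash
cat >> h.py <<'E'
def crop_dir(p,A,B,z):
    f=lambda q:unproj(p,((q[0]+.5)/3.3-.5+225,(q[1]+.5)/3.3-.5+95),z)[:2]
    d=f(A)-f(B);return np.degrees(np.arctan2(d[1],d[0])),np.linalg.norm(d)
def edges(p,ax=A0,up=8):
    """directions of the long mould edges: subpixel dark/bright crossings along image rows, free of occlusion at the ends"""
    g=cv2.cvtColor(p["image"],cv2.COLOR_BGR2GRAY).astype(float); c=proj(p,[[*ax,.145]])[0]; out=[]
    for sg in(-1,1):
        L=[]
        for v in range(int(c[1])-34,int(c[1])+28):
            u=np.arange(0,22,.1); x=c[0]+sg*u+ (v-c[1])*0
            row=np.interp(x,np.arange(640),g[v]); k=np.where((row[:-1]>=150)&(row[1:]<150)&(u[:-1]>6))[0]
            if len(k): L.append(unproj(p,(x[k[-1]],v),.145)[:2])
        L=np.array(L); vx,vy,x0,y0=cv2.fitLine((L*1000).astype(np.float32),cv2.DIST_HUBER,0,.01,.01).ravel()
        out.append((round(float((np.degrees(np.arctan2(vy,vx))+90)%180-90),2),len(L)))
    return out
def rails(p):
    g=cv2.cvtColor(p["image"],cv2.COLOR_BGR2GRAY).astype(float);out=[]
    for u0,up in((278,1),(324,-1)):   # outer edges of the bars
        L=[]
        for v in range(124,156):
            x=u0+up*np.arange(-6,6,.1); row=np.interp(x,np.arange(640),g[v]); k=np.where((row[:-1]<170)&(row[1:]>=170))[0]
            if len(k): L.append(unproj(p,(x[k[0]],v),.134)[:2])
        L=np.array(L); vx,vy,_,_=cv2.fitLine((L*1000).astype(np.float32),cv2.DIST_HUBER,0,.01,.01).ravel()
        out.append((round(float((np.degrees(np.arctan2(vy,vx))+90)%180-90),2),len(L)))
    return out
E
python3 - <<'E'
from h import *
p=snapshot("top");print("bolts",crop_dir(p,(249,273.5),(272,498),.149));print("mould edges",edges(p),"rails",rails(p))
E
```

```text
bolts (np.float64(7.573164873887078), np.float64(0.11956785110461202))
mould edges [(7.56, 62), (7.41, 62)] rails [(2.93, 32), (4.46, 32)]
```

```bash
python3 -m inch '[{"dx":0.07,"dy":-0.02,"dz":0,"wx":0,"wy":0,"wz":0.18},{"dx":0.07,"dy":-0.02,"dz":0,"wx":0,"wy":0,"wz":0.18},{"dx":0.06,"dy":-0.02,"dz":0,"wx":0,"wy":0,"wz":0.18},{"dx":0,"dy":0,"dz":0,"wx":0,"wy":0,"wz":0},{"dx":0,"dy":0,"dz":0,"wx":0,"wy":0,"wz":0},{"dx":0,"dy":0,"dz":0,"wx":0,"wy":0,"wz":0}]'
python3 -c "
from h import *
rel();p=snapshot('top');print(edges(p),rails(p))"
```

```text
t: 10.52
tool_pos: [0.4515, 0.0746, 0.1042]
eef_rot: [-2.727, -1.56, -0.0]
force: [-1.4, 0.0, -0.2]
finger_gap: 0.008
t 10.52 square to handle -34.03  r=165.9 s=-48.8 z=104.2; handle if touching -35.33 F [-1.4  0.  -0.2] q [0.06 0.37 1.99 0.   0.78 0.59]
[(4.49, 62), (4.66, 62)] [(2.93, 32), (4.46, 32)]
```

```bash
python3 -m inch '[{"dx":0.03,"dy":-0.01,"dz":0,"wx":0,"wy":0,"wz":0.08},{"dx":0.03,"dy":-0.01,"dz":0,"wx":0,"wy":0,"wz":0.08},{"dx":0,"dy":0,"dz":0,"wx":0,"wy":0,"wz":0},{"dx":0,"dy":0,"dz":0,"wx":0,"wy":0,"wz":0},{"dx":0,"dy":0,"dz":0,"wx":0,"wy":0,"wz":0}]'
python3 - <<'E'
from h import *
rel();p=snapshot('top');print(edges(p),rails(p))
cv2.imwrite("pics/c2.png",cv2.resize(p["image"][95:275,225:385],None,fx=3.3,fy=3.3,interpolation=cv2.INTER_CUBIC))
E
```

```text
t: 10.98
tool_pos: [0.4521, 0.077, 0.1042]
eef_rot: [-2.738, -1.541, -0.0]
force: [-0.7, -2.2, -1.9]
finger_gap: 0.007
t 10.98 square to handle -34.85  r=166.0 s=-48.8 z=104.2; handle if touching -36.14 F [-0.7 -2.2 -1.9] q [0.07 0.37 1.99 0.   0.78 0.61]
[(4.21, 62), (3.93, 62)] [(2.93, 32), (4.46, 32)]
```

View pics/c2.png

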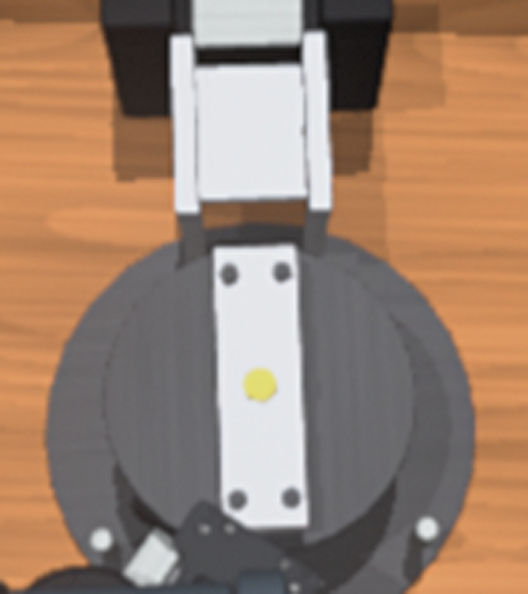

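Mould edges read 4.07° and the rails about 3.7°, so I give one last 0.3° nudge, then hop over to the other side.

```bash
python3 -m inch '[{"dx":0.025,"dy":-0.005,"dz":0,"wx":0,"wy":0,"wz":0.06},{"dx":0,"dy":0,"dz":0,"wx":0,"wy":0,"wz":0},{"dx":0,"dy":0,"dz":0,"wx":0,"wy":0,"wz":0},{"dx":-0.15,"dy":0,"dz":0,"wx":0,"wy":0,"wz":0},{"dx":-0.2,"dy":0,"dz":-0.2,"wx":0,"wy":0,"wz":0},{"dx":0,"dy":0,"dz":-0.5,"wx":0,"wy":0,"wz":0},{"dx":0,"dy":0,"dz":-0.5,"wx":0,"wy":0,"wz":0},{"dx":0.6,"dy":0,"dz":0,"wx":0,"wy":0,"wz":0},{"dx":0.7,"dy":0,"dz":0,"wx":0,"wy":0,"wz":0},{"dx":0.7,"dy":0,"dz":0,"wx":0,"wy":0,"wz":0},{"dx":0.7,"dy":0,"dz":0,"wx":0,"wy":0,"wz":0},{"dx":0.6,"dy":0,"dz":0,"wx":0,"wy":0,"wz":0},{"dx":0,"dy":0,"dz":0,"wx":0,"wy":0,"wz":0}]'
python3 - <<'E'
from h import *
rel();p=look();print(edges(p),rails(p))
E
```

```text
t: 12.12
tool_pos: [0.5159, 0.1808, 0.1531]
eef_rot: [2.74, 1.536, 0.004]
force: [-0.2, -0.3, -0.1]
finger_gap: 0.009
t 12.12 square to handle -35.06  r=165.5 s=72.6 z=153.1; handle if touching -42.05 F [-0.2 -0.3 -0.1] q [0.25 0.43 1.73 0.   0.97 0.8 ]
mould rel rails 0.08 / 0.16 [151.  46.] [0.6184 0.0326]
knob [0.485 0.124 0.123] handle -37.7 deg r 0.163 0.69
[(4.12, 62), (3.74, 62)] [(2.84, 32), (4.7, 32)]
```

```bash
python3 -m inch '[{"dx":0,"dy":0,"dz":0.6,"wx":0,"wy":0,"wz":0},{"dx":0,"dy":0,"dz":0.6,"wx":0,"wy":0,"wz":0},{"dx":-0.2,"dy":0,"dz":0,"wx":0,"wy":0,"wz":0},{"dx":-0.2,"dy":0,"dz":0,"wx":0,"wy":0,"wz":0},{"dx":-0.22,"dy":-0.06,"dz":0,"wx":0,"wy":0,"wz":-0.6},{"dx":-0.29,"dy":-0.08,"dz":0,"wx":0,"wy":0,"wz":-0.8},{"dx":-0.29,"dy":-0.08,"dz":0,"wx":0,"wy":0,"wz":-0.8},{"dx":-0.29,"dy":-0.08,"dz":0,"wx":0,"wy":0,"wz":-0.8},{"dx":-0.29,"dy":-0.08,"dz":0,"wx":0,"wy":0,"wz":-0.8},{"dx":-0.29,"dy":-0.08,"dz":0,"wx":0,"wy":0,"wz":-0.8},{"dx":-0.29,"dy":-0.08,"dz":0,"wx":0,"wy":0,"wz":-0.8},{"dx":-0.29,"dy":-0.08,"dz":0,"wx":0,"wy":0,"wz":-0.8},{"dx":-0.29,"dy":-0.08,"dz":0,"wx":0,"wy":0,"wz":-0.8},{"dx":-0.29,"dy":-0.08,"dz":0,"wx":0,"wy":0,"wz":-0.8},{"dx":-0.29,"dy":-0.08,"dz":0,"wx":0,"wy":0,"wz":-0.8},{"dx":-0.29,"dy":-0.08,"dz":0,"wx":0,"wy":0,"wz":-0.8},{"dx":-0.29,"dy":-0.08,"dz":0,"wx":0,"wy":0,"wz":-0.8},{"dx":-0.29,"dy":-0.08,"dz":0,"wx":0,"wy":0,"wz":-0.8},{"dx":-0.22,"dy":-0.06,"dz":0,"wx":0,"wy":0,"wz":-0.6},{"dx":0,"dy":0,"dz":0,"wx":0,"wy":0,"wz":0}]'
python3 - <<'E'
from h import *
rel();p=look();print(edges(p))
E
```

```text
t: 13.88
tool_pos: [0.4488, 0.0056, 0.1058]
eef_rot: [1.653, 2.669, 0.001]
force: [-0.4, 0.4, -0.3]
finger_gap: 0.007
t 13.88 square to handle 22.87  r=164.6 s=51.8 z=105.8; handle if touching 23.10 F [-0.4  0.4 -0.3] q [-0.09  0.35  2.01 -0.    0.77 -0.55]
mould rel rails -0.44 / 0.10 [150.  45.] [0.6203 0.0327]
knob [ 0.614 -0.258  0.004] handle 85.4 deg r 0.291 0.52
[(4.01, 62), (3.73, 62)]
```

```bash
python3 -m inch '[{"dx":-0.22,"dy":-0.06,"dz":0,"wx":0,"wy":0,"wz":-0.6},{"dx":-0.22,"dy":-0.06,"dz":0,"wx":0,"wy":0,"wz":-0.6},{"dx":-0.22,"dy":-0.06,"dz":0,"wx":0,"wy":0,"wz":-0.6},{"dx":-0.22,"dy":-0.06,"dz":0,"wx":0,"wy":0,"wz":-0.6},{"dx":-0.22,"dy":-0.06,"dz":0,"wx":0,"wy":0,"wz":-0.6},{"dx":-0.11,"dy":-0.03,"dz":0,"wx":0,"wy":0,"wz":-0.3},{"dx":-0.11,"dy":-0.03,"dz":0,"wx":0,"wy":0,"wz":-0.3},{"dx":-0.07,"dy":-0.02,"dz":0,"wx":0,"wy":0,"wz":-0.2},{"dx":0,"dy":0,"dz":0,"wx":0,"wy":0,"wz":0},{"dx":0,"dy":0,"dz":0,"wx":0,"wy":0,"wz":0}]'
python3 -c "from h import *;rel()"
python3 -m inch '[{"dx":-0.04,"dy":0,"dz":0,"wx":0,"wy":0,"wz":0},{"dx":0,"dy":0,"dz":0,"wx":0,"wy":0,"wz":0}]'
python3 -c "from h import *;rel()"
```

```text
t: 14.82
tool_pos: [0.4677, -0.0464, 0.1045]
eef_rot: [1.193, 2.906, 0.0]
force: [0.3, 0.5, -0.6]
finger_gap: 0.01
t 14.82 square to handle 41.77  r=162.7 s=52.4 z=104.5; handle if touching 41.81 F [ 0.3  0.5 -0.6] q [-0.2   0.39  1.96  0.    0.79 -0.99]
t: 14.98
tool_pos: [0.4689, -0.0476, 0.1043]
eef_rot: [1.192, 2.907, 0.0]
force: [0.9, -0.1, -0.0]
finger_gap: 0.004
t 14.98 square to handle 41.82  r=162.7 s=50.8 z=104.3; handle if touching 42.40 F [ 0.9 -0.1 -0. ] q [-0.2   0.39  1.96  0.    0.79 -0.99]
```

No stop force yet; I inch on until it rises.

```bash
for i in 1; do python3 -m inch '[{"dx":-0.04,"dy":0,"dz":0,"wx":0,"wy":0,"wz":0},{"dx":0,"dy":0,"dz":0,"wx":0,"wy":0,"wz":0}]'; done | grep force
python3 -m inch '[{"dx":-0.04,"dy":0,"dz":0,"wx":0,"wy":0,"wz":0},{"dx":0,"dy":0,"dz":0,"wx":0,"wy":0,"wz":0}]' | grep force
python3 -c "
from h import *
rel();p=look();print(edges(p))"
```

```text
force: [-2.7, 2.5, 2.8]
force: [-7.8, 10.9, 9.6]
t 15.32 square to handle 41.82  r=162.9 s=49.4 z=104.1; handle if touching 42.89 F [-7.8 10.9  9.6] q [-0.2   0.39  1.95  0.    0.8  -1.  ]
mould rel rails -0.41 / -0.03 [151.  45.] [0.6186 0.0326]
[(3.99, 62), (3.73, 62)]
```

The force rose to about 16 N at a handle angle of 42.9° (stop at 43.0°). Backing off and clearing.

```bash
python3 -m inch '[{"dx":0.1,"dy":0,"dz":0,"wx":0,"wy":0,"wz":0},{"dx":0.3,"dy":0,"dz":0,"wx":0,"wy":0,"wz":0},{"dx":0.5,"dy":0,"dz":0,"wx":0,"wy":0,"wz":0},{"dx":0.3,"dy":0,"dz":-0.6,"wx":0,"wy":0,"wz":0},{"dx":0,"dy":0,"dz":-0.8,"wx":0,"wy":0,"wz":0},{"dx":0,"dy":0,"dz":-0.8,"wx":0,"wy":0,"wz":0},{"dx":0.6,"dy":-0.4,"dz":-0.5,"wx":0,"wy":0,"wz":0},{"dx":0.6,"dy":-0.4,"dz":0,"wx":0,"wy":0,"wz":0},{"dx":0.6,"dy":-0.4,"dz":0,"wx":0,"wy":0,"wz":0},{"dx":0.6,"dy":-0.4,"dz":0,"wx":0,"wy":0,"wz":0},{"dx":0,"dy":0,"dz":0,"wx":0,"wy":0,"wz":0},{"dx":0,"dy":0,"dz":0,"wx":0,"wy":0,"wz":0}]'
python3 - <<'E'
from h import *
p=look("pics/end.png");print(edges(p),rails(p))
q=snapshot("side")
for pp in(p,q):
  for t in("pellet_jar","spray_bottle","spare_mould","wrench","screwdriver","knob"):
    print(t,[(np.round(a["point"],3),round(a["confidence"],2)) for a in finder.spot_point(pp,t)[:1]])
E
```

```text
t: 16.42
tool_pos: [0.3229, 0.0057, 0.2124]
eef_rot: [1.19, 2.906, 0.0]
force: [1.0, -0.2, 0.2]
finger_gap: 0.01
mould rel rails -0.06 / 0.10 [150.  45.] [0.6181 0.0324]
knob [ 0.509 -0.086  0.122] handle 43.3 deg r 0.162 0.9
[(4.03, 62), (3.77, 62)] [(2.79, 32), (4.42, 32)]
pellet_jar [(array([ 0.614, -0.26 , -0.002]), 0.95)]
spray_bottle [(array([ 0.552,  0.31 , -0.002]), 0.93)]
spare_mould [(array([0.437, 0.173, 0.004]), 0.85)]
wrench [(array([ 0.429, -0.012,  0.   ]), 0.74)]
screwdriver [(array([ 0.468, -0.17 , -0.002]), 0.74)]
knob [(array([ 0.509, -0.086,  0.122]), 0.9)]
pellet_jar [(array([ 0.615, -0.26 , -0.   ]), 0.91)]
spray_bottle [(array([ 0.551,  0.31 , -0.001]), 0.66)]
spare_mould [(array([ 0.437,  0.171, -0.   ]), 0.8)]
wrench [(array([ 0.425, -0.016,  0.001]), 0.58)]
screwdriver [(array([ 0.469, -0.169, -0.002]), 0.61)]
knob [(array([ 0.509, -0.09 ,  0.117]), 0.6)]
```

View pics/end.png

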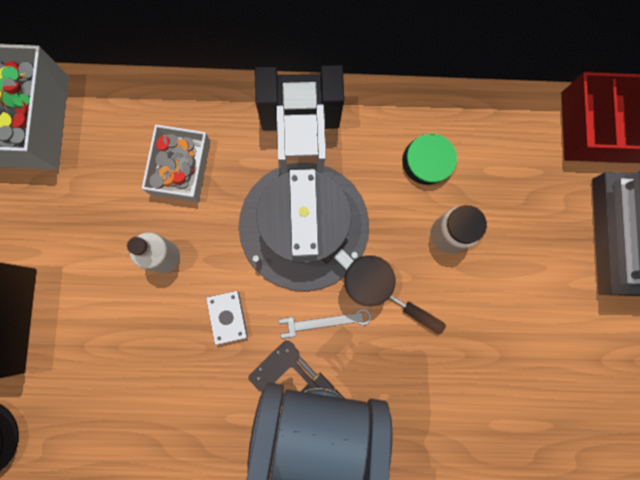

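The mould (290–317, 170–255) points straight into the rails. The knob at (370,280) rests at the ccw stop beside the peg (354,256), nothing else has moved, and the gripper is clear.

```bash
python3 -c "from h import *;print(finish_job())"
```

```text
the job is handed in; nothing more can be done
None
```

The mould now points into the loading rails and the handle rests against its stop peg on the loose side. I handed the job in at about 16.5 s.

- **Finding the drive direction:** a 24° anticlockwise push moved the handle but not the table, so clockwise drives. One full clockwise stroke brought the mould into line, with small steps at the end. I then swung the handle back anticlockwise until it met the stop at about 16 N.
- **Alignment:** the mould edges last read 3.8° and 4.0° in world heading. The rails read 3.6° on average, and the pegs read 3.7° at the start. Two other fits of the mould put it within 0.1° of the 3.6° I used for the rails. The two rail bars gave 2.8° and 4.4° separately, so alignment is certain only to a few tenths of a degree.
- **Handle:** it was at 42.9° when the stop force came up and read 43.3° in the final picture, against a stop at 43.0°.
- **Surroundings:** the jar, bottle, spare mould and screwdriver read within about 4 mm of their starting positions, which is the accuracy of the measurement. The wrench did too, except for one low-confidence side-camera reading about 6 mm off. The top camera put it within 1 mm, and the last picture shows it in place.
- **Robot:** the gripper was clear of everything when I handed in.

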